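Third hand for a bedside reading light

TASK

Take the reading light's slim stem out of the glass tumbler and lower it gently, without dropping it, into the socket of its wooden foot so that it stands upright, and let it go. Then slide the foot, lying flat on the nightstand and centred and square, against the grey clamp's sprung pad and press with a steady 8 N or so (the pad about half way in, never driven to its end stop), and finish while still holding it pressed there with the stem upright, so that I can tighten the clamp's screw. Do not tip the tumbler and leave the other things where they are.

Things in the scene. Friction and masses are not known exactly. Their poses are not given: they have to be found in the camera images.
- stem: The reading light's straight stem: aluminium tube 14 mm in diameter, 190 mm long overall, its top carrying a black round lamp head 20 mm in diameter from 150 to 192 mm along it. 90 g. It starts in the tumbler, leaning about 24 degrees against the rim, its head towards the robot's side. Origin at the centre of the bottom end, z along the stem to the head.
- stem_tip (a point): Centre of the stem's bottom end (same point as its origin).
- stem_head (a point): Middle of the stem's lamp head, on the axis, 168 mm from the bottom end: a place to grip (20 mm wide).
- foot: The light's dark wooden foot, about 0.4 kg, loose on the table: a head block 60 x 60 mm, 40 mm high, and behind it a tail bar 90 mm long, 30 mm wide, 30 mm high. Origin on the underside, under the socket's axis, which is the middle of the head block; x points from the tail to the flat front face (30 mm ahead of the origin), z up. The tail reaches from 30 to 120 mm behind the origin.
- socket (a point): Centre of the floor of the foot's socket: a round upright blind hole 17 mm in diameter, 34 mm deep, floor 6 mm above the foot's underside, mouth 40 mm above it with a 2 mm chamfer.
- tail (a point): Point in the tail bar, 88 mm behind the foot's origin, 15 mm up: a place to grip across the 30 mm width while the stem stands in the socket.
- foot_front (a point): Centre line of the foot's flat front face, 24 mm up.
- clamp: Grey plastic screw clamp, fixed on the rim of a low wooden riser shelf 220 mm wide, 78 mm high (clamp with its knob 130 mm high). Does not move. Origin at table height directly under the pad's front face when the pad is fully out; x points away from the robot's side, the direction in which the foot is pressed; y along the pad. Clamp housing face 32 mm behind the origin.
- pad (a joint): How far the clamp's sprung pad is pushed in, m: 0 fully out, 0.020 at its end stop. The spring gives 2.4 N at first touch plus 0.6 N per mm (8 N at 9.3 mm, 14.4 N at the end stop).
- pad_face (a point): Centre of the front face of the sprung pad, a grey plate 70 mm wide, 40 mm high (from 4 to 44 mm above the table), 10 mm thick; it moves with the pad along the clamp's x.
- tumbler: Clear glass tumbler, 110 mm high, 64 mm wide at the foot, 70 mm at the rim, wall 3.5 mm, floor 8 mm thick, 0.35 kg, loose. Origin at the centre of its underside.
- organizer: Bystander: pink twin-row pill organizer 150 x 60 x 29 mm, long along its x. Origin under its centre.
- hairbrush: Bystander: wooden hairbrush lying bristles down, 207 mm long along its x, 52 mm wide, 26 mm high. Origin under its middle.
- dish: Bystander: white ceramic dish 104 mm across, 22 mm high. Origin under its centre.
- keyring: Bystander: steel key ring with a key, lying in the dish.
- lotion: Bystander: bottle 52 mm in diameter, 130 mm high. Origin under its centre.
- clock: Bystander: white alarm clock 45 x 80 x 70 mm. Origin under its centre.

How it is judged:
By the outcome, as a careful person would: the job done as asked, in the order asked, and still so for the second after the job is handed in, while the arm keeps its last pose, push and grip.
It also fails if it takes over 64 s, if anything falls off the work surface, if the arm or the gripper's body presses on something with over 40 N, if the wrist force passes 120 N, or if a joint passes its speed limit or range.

ROBOT

A 6-joint arm with a two-finger parallel gripper is mounted at the origin on the work surface. World frame = base frame: x ahead of the robot, y to its left, z up, the work surface at z = 0. Lengths are in m, angles in rad, forces in N, time in s.
With the tool pointing down it reaches from about 0.35 to 0.925 m from the base axis. Payload 6.4 kg.
Tool frame: the origin (TCP) lies on the centre line of the jaws, within the pads' length; the fingertips stand 14 mm ahead of it and the grasp point (between the pads) lies 5 mm behind it; z points along the fingers, y is the line along which they close (so a half turn about z gives the same grasp; the last joint's range is limited). The gripper opens to 94 mm and grips with 3 to 60 N. Pads are 16 mm wide; open, the fingers measure 119 mm over their backs; the gripper's body (75 mm by 177 mm) begins 78 mm behind the grasp point.
Start: joints at [-1.437, 0.245, 1.558, -0, 1.339, -0.174], TCP at [0.197, -0.619, 0.219] pointing down, gripper open.
Joint ranges: [-3.13, 3.13], [-1.02, 2.26], [0.13, 2.54], [-0.95, 4.09], [0.21, 2.88], [-2.74, 2.74]. Speed limits (rad/s): [2.57, 2.57, 3.14, 3.14, 3.14, 3.14].

INTERFACE

Orientations are given as a unit quaternion [x, y, z, w].
In Python, from workcell import ctrl gives the robot as it stands.
- The arm moves only by the shell command python3 jog.py 'ROWS' [FORCE]. ROWS is a JSON list of rows, 1 to 20 of them, each an object with the fields jaw (the opening from 0.0 (shut) to 1.0 (fully open)), d (a list: dx, dy, dz in m), rz (a turn about the tool's z in rad); a field left out counts as zero (the opening has to be given); each row is the pose to reach, as a shift and turn from the pose commanded when the command began, along the tool's axes at that moment; what a row does not reach only later rows make up. A row lasts 1/10 s, in which the tool goes at most 0.05 m and 0.15 rad, less where a joint would pass 70% of its speed; a pose out of reach is approached as far as the arm can. The fingers move at their own pace and stop on an object; FORCE is the grip in N (left out, the last holds). Time passes only in rows, so rows that do not move let the fingers close. It prints the time, the measured TCP pose, the force, the opening and the grip force at its end. Input that does not fit is refused with a message, and nothing moves.
- ctrl.read_state(): the state, without advancing time (a new reading comes with each control period).
- ctrl.capture(name): name is "side" or "top"; returns a dict with "frame" (384x512x3 uint8, red, green, blue), "camera_matrix" (3x3 intrinsics, pixels), "R" (3x3) and "t" (3): a world point X has camera coordinates R X + t. Camera axes: x right, y down, z forward; pixel columns grow to the right and rows downward; lengths in m; the calibration is good to about 2 mm. A picture is of the moment at which its call begins. There is no depth.
- ctrl.hand_in(): hands the job in; it is judged then, once.
The state is a dict: "time_s": time; "joint_positions": joint angles; "joint_velocities": joint speeds; "joint_efforts": joint torques, N m; "ee_pos": TCP position; "orientation": TCP orientation; "ft_force": force on the tool from outside, world axes, zero at the start; "wrist_torque": the same for the moment, N m; "gripper_width": opening from 0.0 (shut) to 1.0 (fully open); "grasp_force": force on a finger pad.
Only numpy, scipy, OpenCV 4.12 (cv2) and the standard library are available. Lean on these libraries where they do the work, as an engineer would, in place of code of your own. Each camera call takes 0.05 s, during which the arm holds its last target. There are 200 camera calls.

## Working session

There is one attempt and no reset: what is moved stays moved. The work goes in short steps, Python scripts to look and compute and a shell command to move; the robot and the scene stay as the last step left them, time stands still between calls to the robot, and variables do not carry over. Pictures are saved under pics/ and viewed, at most 10 in all, crops included, and the job is handed in when it is done.

```bash
ls; mkdir -p pics; python3 - <<'E'
from workcell import ctrl
import cv2,json,numpy as np
s=ctrl.read_state();print({k:np.round(v,3).tolist() for k,v in s.items()})
for n in("side","top"):
    c=ctrl.capture(n);cv2.imwrite(f"pics/{n}0.png",cv2.cvtColor(cv2.resize(c["frame"],(800,600),interpolation=cv2.INTER_CUBIC),cv2.COLOR_RGB2BGR))
    print(n,c["camera_matrix"].round(1).tolist(),c["R"].round(4).tolist(),c["t"].round(4).tolist(), (-c["R"].T@c["t"]).round(3))
E
```

```text
jog.py
pics
workcell.py
{'time_s': 0.0, 'joint_positions': [-1.437, 0.246, 1.559, -0.0, 1.339, -0.174], 'joint_velocities': [0.001, -0.0, 0.002, -0.001, 0.001, -0.001], 'joint_efforts': [0.001, -41.583, -31.46, 0.068, 0.033, -0.0], 'ee_pos': [0.197, -0.619, 0.218], 'orientation': [0.988, 0.153, -0.0, -0.001], 'ft_force': [-0.613, -0.856, 0.714], 'wrist_torque': [-0.015, 0.028, -0.038], 'grasp_force': 0.0, 'gripper_width': 1.001}
side [[417.3, 0.0, 251.7], [0.0, 417.3, 193.5], [0.0, 0.0, 1.0]] [[-0.9994, -0.031, -0.0172], [-0.0007, 0.5009, -0.8655], [0.0355, -0.865, -0.5006]] [0.5987, 0.1205, 1.3804] [0.549 1.152 0.806]
top [[492.6, 0.0, 260.9], [0.0, 492.6, 200.3], [0.0, 0.0, 1.0]] [[0.0173, -0.9998, -0.008], [-0.995, -0.0165, -0.0984], [0.0983, 0.0097, -0.9951]] [-0.0002, 0.6255, 1.5686] [ 0.468 -0.005  1.623]
```

View pics/side0.png

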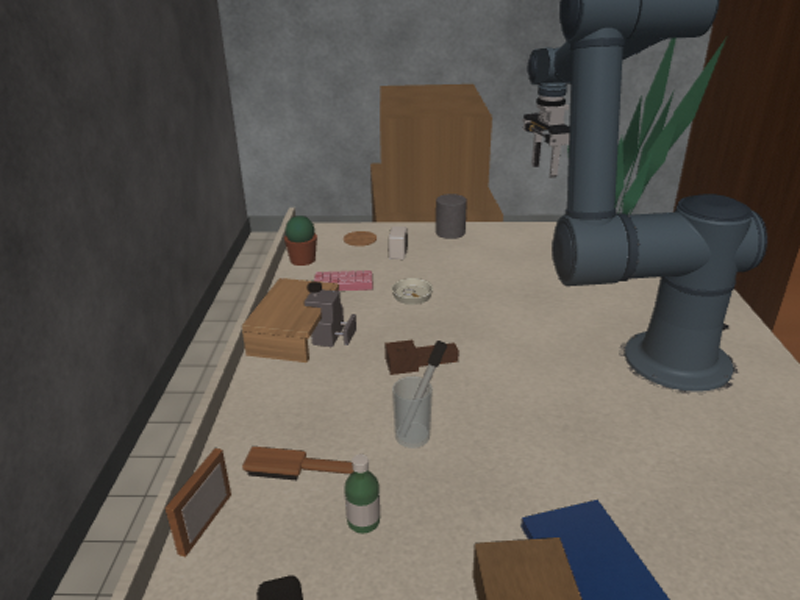

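View pics/top0.png

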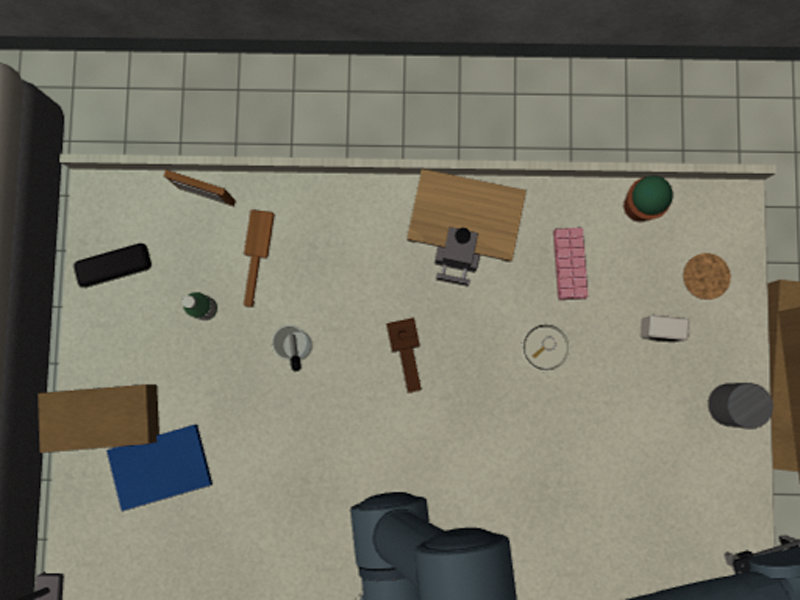

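The side view shows the tumbler at about (412,412) with the stem's head at (438,352), the foot at (420,356) and the clamp pad at (349,328). The top view shows the foot at (403,355), the clamp pad at (453,278) and the stem's head at (295,363). Next I'll take enlarged crops with ticks.

```bash
cat > h.py <<'E'
import cv2,numpy as np
from workcell import ctrl
def tile(f,cx,cy,w,h,s):
    x0,y0=int(cx-w/2),int(cy-h/2)
    t=cv2.resize(f[y0:y0+h,x0:x0+w],None,fx=s,fy=s,interpolation=cv2.INTER_CUBIC)
    t=cv2.convertScaleAbs(t,alpha=1.5,beta=15)
    for x in range(-(-x0//10)*10,x0+w,10):
        cv2.line(t,((x-x0)*s,0),((x-x0)*s,8),(255,255,0),1);cv2.putText(t,str(x),((x-x0)*s,18),0,.33,(255,255,0),1)
    for y in range(-(-y0//10)*10,y0+h,10):
        cv2.line(t,(0,(y-y0)*s),(8,(y-y0)*s),(255,255,0),1);cv2.putText(t,str(y),(9,(y-y0)*s+4),0,.33,(255,255,0),1)
    return t
def save(n,im): cv2.imwrite(f"pics/{n}.png",cv2.cvtColor(im,cv2.COLOR_RGB2BGR))
# tick at pixel index p marks the left/upper edge of the pixel, so pixel-centre coords = reading-0.5
def ray(c,u,v):
    d=c["R"].T@np.linalg.inv(c["camera_matrix"])@[u-.5,v-.5,1]; return -c["R"].T@c["t"],d/np.linalg.norm(d)
def atz(c,u,v,z):
    o,d=ray(c,u,v); return o+d*(z-o[2])/d[2]
def tri(c1,p1,c2,p2):
    o1,d1=ray(c1,*p1);o2,d2=ray(c2,*p2)
    k=np.linalg.lstsq(np.c_[d1,-d2],o2-o1,rcond=None)[0];a,b=o1+k[0]*d1,o2+k[1]*d2
    return (a+b)/2,np.linalg.norm(a-b)
E
python3 - <<'E'
from h import *
T=ctrl.capture("top")["frame"];S=ctrl.capture("side")["frame"]
save("A",np.vstack([np.hstack([tile(T,187,224,80,60,5),tile(T,259,226,80,60,5)]),np.hstack([tile(T,291,165,80,60,5),tile(S,266,252,80,60,5)])]))
save("B",np.hstack([tile(S,270,229,66,70,6),tile(S,212,205,66,70,6)]))
E
```

```text
(no output)
```

View pics/A.png

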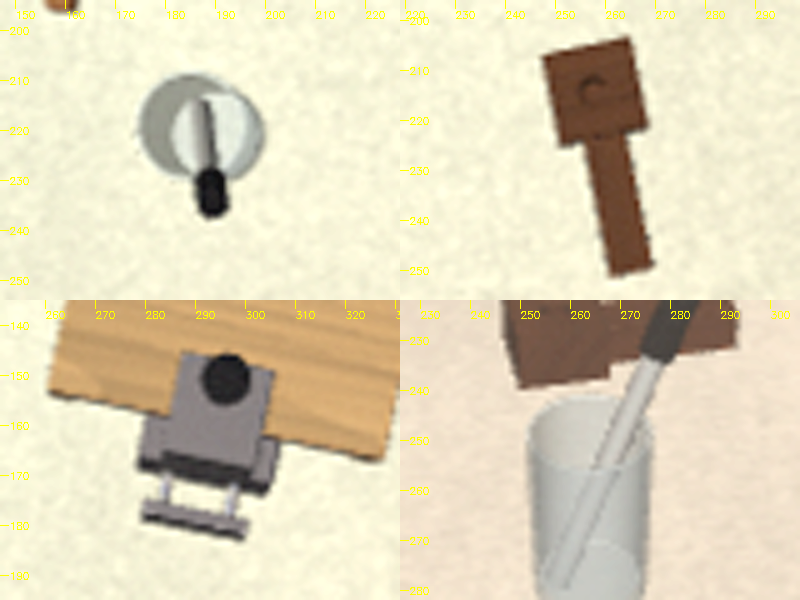

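View pics/B.png

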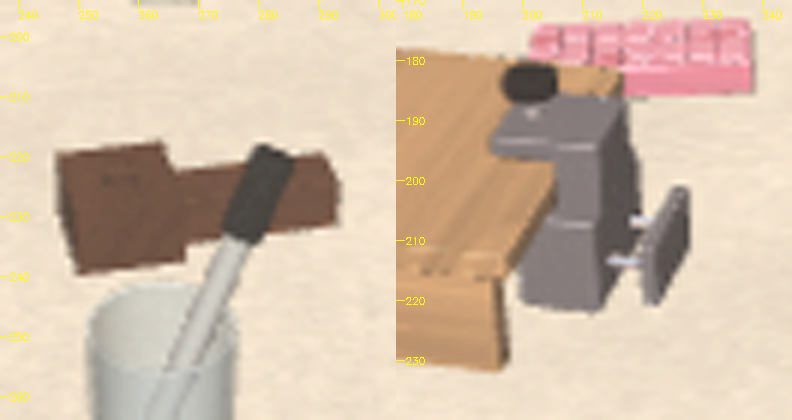

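Crop readings:
- **Stem, top view:** the axis passes through (187.4,214), (188.8,227) and (189.5,234).
- **Stem, side view:** the head's end is at (283.2,219.3), the head/tube joint at (277,233.7) and the tip near (258,279).
- **Foot, top view:** the head block's corners are (247.2,207), (265,203.4), (268.6,221.4) and (251,225.4).
- **Clamp, top view:** the pad's top edge runs from (279.2,178) to (299.6,182).

```bash
cat >> h.py <<'E'
def line3(ct,pt,cs,ps):
    "3D axis from image points on it in two views: planes' intersection"
    def plane(c,p):
        o,_=ray(c,0,0);D=np.array([ray(c,*q)[1] for q in p]);return o,np.linalg.svd(D)[2][-1]
    (o1,n1),(o2,n2)=plane(ct,pt),plane(cs,ps)
    d=np.cross(n1,n2);d/=np.linalg.norm(d);d*=np.sign(d[2])
    p=np.linalg.lstsq(np.array([n1,n2]),np.array([n1@o1,n2@o2]),rcond=None)[0]
    return p,d
def along(p,d,c,uv):
    o,r=ray(c,*uv);k=np.linalg.lstsq(np.c_[d,-r],o-p,rcond=None)[0];return p+k[0]*d
E
python3 - <<'E'
from h import *
np.set_printoptions(precision=4,suppress=True)
T=ctrl.capture("top");S=ctrl.capture("side")
p,d=line3(T,[(187.4,214),(188.8,227),(189.5,234)],S,[(283.2,219.3),(277,233.7),(268.7,251.5),(258,279)])
print("stem dir",d,np.degrees(np.arccos(d[2])))
for n,uv in(("top",(283.2,219.3)),("150",(277,233.7)),("tip",(258,279))):print(n,along(p,d,S,uv))
C=np.array([atz(T,*q,.04)for q in[(247.2,207),(265,203.4),(268.6,221.4),(251,225.4)]]);c=C.mean(0)
e=(C[0]+C[1]-C[2]-C[3])[:2];l=(C[0]+C[3]-C[1]-C[2])[:2]
print("foot",C[:,:2].tolist(),c,np.degrees(np.arctan2(e[1],e[0])),np.degrees(np.arctan2(l[1],l[0]))-90,np.linalg.norm(e)/2,np.linalg.norm(l)/2)
t=np.array([atz(T,*q,.03)for q in[(261,251.4),(269.8,249)]]).mean(0);v=(c-t)[:2]
print("tail end",t,np.linalg.norm(v),np.degrees(np.arctan2(v[1],v[0])))
print("socket mouth",atz(T,257.6,214,.04))
# side checks of heights: front-far corner etc.
print("h foot",tri(T,(247.2,207),S,(237+55/6,194+153/6)),tri(T,(265,203.4),S,(237+163/6,194+142/6)) )
P=np.array([atz(T,*q,.044)for q in[(279.2,178.2),(299.6,182.2)]]);w=P[0]-P[1]
print("pad",P,P.mean(0),np.linalg.norm(w),np.degrees(np.arctan2(w[1],w[0]))-90)
R=np.array([atz(T,*q,.078)for q in[(251+48/5,135+92/5),(251+383/5,135+160/5)]]);w=R[0]-R[1]
print("riser",R,R.mean(0),np.linalg.norm(w),np.degrees(np.arctan2(w[1],w[0]))-90)
E
```

```text
stem dir [-0.3552 -0.1866  0.916 ] 23.65583103853254
top [0.5065 0.2163 0.1859]
150 [0.5225 0.2247 0.1445]
tip [0.5755 0.2525 0.008 ]
foot [[0.6036202524428635, 0.05569596563598772], [0.6162324378554043, -0.0015089403794541745], [0.5583148968904039, -0.014045969734089576], [0.5444995961562449, 0.04228751900650356]] [0.5807 0.0206 0.04  ] 12.499408484815044 13.103003437038069 0.059939776734551246 0.05828674615170084
tail end [ 0.466  -0.0053  0.03  ] 0.11754200822558088 12.727025556901365
socket mouth [0.5816 0.0217 0.04  ]
h foot (array([0.6078, 0.0543, 0.0766]), np.float64(0.014579027837905538)) (array([ 0.5868, -0.    ,  0.0522]), np.float64(0.05646909047068511))
pad [[ 0.6985 -0.0461  0.044 ]
 [ 0.6865 -0.1121  0.044 ]] [ 0.6925 -0.0791  0.044 ] 0.06712976593249155 -10.276961523767056
riser [[ 0.7722  0.0151  0.078 ]
 [ 0.7318 -0.198   0.078 ]] [ 0.752  -0.0915  0.078 ] 0.21686234531182716 -10.728559158059753
```

```bash
cat >> h.py <<'E'
from scipy.spatial.transform import Rotation as Ro
def to(x,y,z,az):
    s=ctrl.read_state();R=Ro.from_quat(s["orientation"]).as_matrix();a=np.degrees(np.arctan2(R[1,0],R[0,0]))
    print("az",a.round(2),"F",s["ft_force"].__array__().round(2) if hasattr(s["ft_force"],"__array__") else s["ft_force"],"shift",(R.T@(np.array([x,y,z])-s["ee_pos"])).round(4),"turn",np.radians((a-az+180)%360-180).round(4))
E
python3 - <<'E'
from h import *
T=ctrl.capture("top");S=ctrl.capture("side")
for a,b in(((265,203.4),(55,153)),((268.6,221.4),(163,142))):print(tri(T,a,S,(237+b[0]/6,194+b[1]/6)))
print(atz(S,237+80/6,194+275/6,0),atz(S,237+185/6,194+262/6,0))
to(.5158,.2212,.27,27.7)
E
```

```text
(array([ 0.61731892, -0.00151139,  0.04008095]), np.float64(0.002178609750608068))
(array([ 0.55858803, -0.01405659,  0.03937585]), np.float64(0.00047464452343300617))
[0.60332269 0.05685374 0.        ] [0.54661741 0.04455886 0.        ]
az 17.64 F [ 0.22 -0.7   0.17] shift [ 0.5586 -0.7045 -0.0505] turn -0.1756
```

```bash
python3 jog.py '[{"jaw": 1,"d": [0.03,-0.04,-0.0505]},{"jaw": 1,"d": [0.5586,-0.7045,-0.0505],"rz": -0.1756},{"jaw": 1,"d": [0.5586,-0.7045,-0.0505],"rz": -0.1756},{"jaw": 1,"d": [0.5586,-0.7045,-0.0505],"rz": -0.1756},{"jaw": 1,"d": [0.5586,-0.7045,-0.0505],"rz": -0.1756},{"jaw": 1,"d": [0.5586,-0.7045,-0.0505],"rz": -0.1756},{"jaw": 1,"d": [0.5586,-0.7045,-0.0505],"rz": -0.1756},{"jaw": 1,"d": [0.5586,-0.7045,-0.0505],"rz": -0.1756},{"jaw": 1,"d": [0.5586,-0.7045,-0.0505],"rz": -0.1756},{"jaw": 1,"d": [0.5586,-0.7045,-0.0505],"rz": -0.1756},{"jaw": 1,"d": [0.5586,-0.7045,-0.0505],"rz": -0.1756},{"jaw": 1,"d": [0.5586,-0.7045,-0.0505],"rz": -0.1756},{"jaw": 1,"d": [0.5586,-0.7045,-0.0505],"rz": -0.1756},{"jaw": 1,"d": [0.5586,-0.7045,-0.0505],"rz": -0.1756},{"jaw": 1,"d": [0.5586,-0.7045,-0.0505],"rz": -0.1756},{"jaw": 1,"d": [0.5586,-0.7045,-0.0505],"rz": -0.1756},{"jaw": 1,"d": [0.5586,-0.7045,-0.0505],"rz": -0.1756},{"jaw": 1,"d": [0.5586,-0.7045,-0.0505],"rz": -0.1756},{"jaw": 1,"d": [0.5586,-0.7045,-0.0505],"rz": -0.1756},{"jaw": 1,"d": [0.5586,-0.7045,-0.0505],"rz": -0.1756}]' 3; python3 -c "
from h import *
to(.5158,.2212,.157,27.7)"
```

```text
time_s: 2.4
ee_pos: [0.5158, 0.2224, 0.2696]
orientation: [0.971, 0.241, -0.0, 0.0]
ft_force: [-0.8, -0.1, -0.1]
gripper_width: 1.0
grasp_force: 0.0
az 27.86 F [-0.81 -0.12 -0.15] shift [-0.0005  0.001   0.1126] turn 0.0028
```

```bash
python3 jog.py '[{"jaw": 1,"d": [0,0.001,0.05]},{"jaw": 1,"d": [0,0.001,0.1]},{"jaw": 1,"d": [0,0.001,0.1126]},{"jaw": 1,"d": [0,0.001,0.1126]},{"jaw": 0,"d": [0,0.001,0.1126]},{"jaw": 0,"d": [0,0.001,0.1126]},{"jaw": 0,"d": [0,0.001,0.1126]},{"jaw": 0,"d": [0,0.001,0.1126]},{"jaw": 0,"d": [0,0.001,0.1126]},{"jaw": 0,"d": [0,0.001,0.1126]},{"jaw": 0,"d": [0,0.001,0.1126]},{"jaw": 0,"d": [0,0.001,0.1126]}]' 3; python3 -c "
from h import *
T=ctrl.capture('top')['frame'];S=ctrl.capture('side')['frame']
save('C',np.hstack([tile(T,187,224,66,80,6),tile(S,270,240,66,80,6)]))
"
```

```text
time_s: 3.6
ee_pos: [0.5163, 0.2203, 0.1573]
orientation: [0.971, 0.239, -0.0, 0.0]
ft_force: [0.2, 0.5, 0.1]
gripper_width: 0.354
grasp_force: 0.0
```

View pics/C.png

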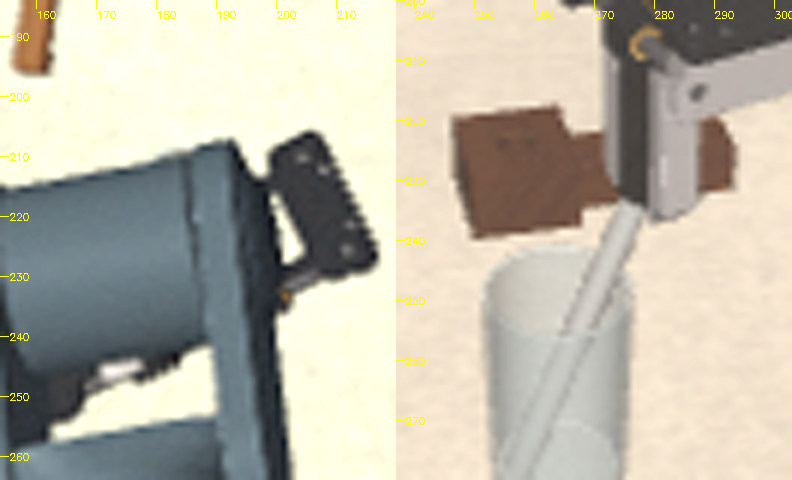

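The side view shows the near finger covering the lamp head, with the tube leaving below it at (277,233), so the alignment is good. The fingers are still closing.

```bash
python3 jog.py '[{"jaw": 0},{"jaw": 0},{"jaw": 0},{"jaw": 0},{"jaw": 0}]' 3; python3 -c "
from h import *
print(np.array(ctrl.read_state()['grasp_force']))
to(.5158,.2212,.157,27.7)"
```

```text
time_s: 4.2
ee_pos: [0.5163, 0.2203, 0.1573]
orientation: [0.971, 0.239, -0.0, -0.0]
ft_force: [-0.1, 0.3, -0.3]
gripper_width: 0.212
grasp_force: 3.0
2.9978827759623528
az 27.69 F [-0.15  0.35 -0.32] shift [-0.     -0.0011  0.0003] turn -0.0001
```

```bash
python3 jog.py '[{"jaw": 0,"d": [0.003,0,-0.0015]},{"jaw": 0,"d": [0.009,0,-0.004]},{"jaw": 0,"d": [0.016,0,-0.0065]},{"jaw": 0,"d": [0.023,0,-0.0087]},{"jaw": 0,"d": [0.030,0,-0.0106]},{"jaw": 0,"d": [0.037,0,-0.0122]},{"jaw": 0,"d": [0.044,0,-0.0135]},{"jaw": 0,"d": [0.051,0,-0.0145]},{"jaw": 0,"d": [0.058,0,-0.0151]},{"jaw": 0,"d": [0.064,0,-0.0154]},{"jaw": 0,"d": [0.069,0,-0.0155]},{"jaw": 0,"d": [0.069,0,-0.0155]}]' 3; python3 - <<'E'
from h import *
T=ctrl.capture('top')['frame'];S=ctrl.capture('side')['frame']
save('D',np.hstack([tile(T,200,224,66,90,6),tile(S,262,245,66,90,6)]))
E
```

```text
time_s: 5.4
ee_pos: [0.5779, 0.2526, 0.1728]
orientation: [0.971, 0.239, 0.0, -0.0]
ft_force: [0.1, -0.1, -1.2]
gripper_width: 0.207
grasp_force: 3.0
```

View pics/D.png

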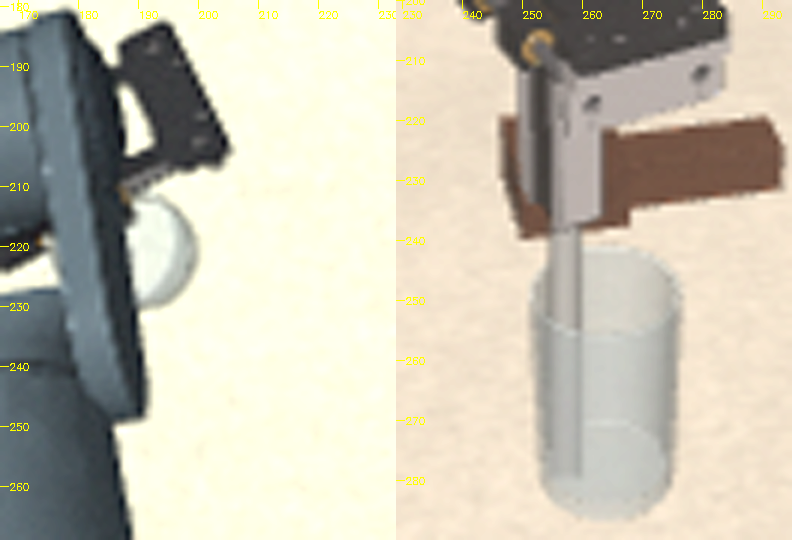

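The side view shows the stem upright in the tumbler, at (257.3,239) under the finger and (258,279) at its bottom. It is within a degree of vertical. I'll firm the grip and lift.

```bash
python3 jog.py '[{"jaw": 0},{"jaw": 0},{"jaw": 0,"d": [0,0,-0.01]},{"jaw": 0,"d": [0,0,-0.03]},{"jaw": 0,"d": [0,0,-0.05]},{"jaw": 0,"d": [0,0,-0.075]},{"jaw": 0,"d": [0,0,-0.1]},{"jaw": 0,"d": [0,0,-0.125]},{"jaw": 0,"d": [0,0,-0.14]},{"jaw": 0,"d": [0,0,-0.14]},{"jaw": 0,"d": [0,0,-0.14]}]' 12; python3 -c "
from h import *
to(.581,.0213,.313,27.7)
to(.581,.0213,.223,27.7)"
```

```text
time_s: 6.6
ee_pos: [0.5771, 0.2523, 0.3123]
orientation: [0.971, 0.239, -0.0, -0.0]
ft_force: [0.3, 0.5, -1.7]
gripper_width: 0.214
grasp_force: 12.0
az 27.7 F [ 0.25  0.46 -1.73] shift [-0.1039  0.2063 -0.0007] turn -0.0001
az 27.7 F [ 0.25  0.46 -1.73] shift [-0.1039  0.2063  0.0893] turn -0.0001
```

```bash
python3 jog.py '[{"jaw": 0,"d": [-0.009,0.0179,0]},{"jaw": 0,"d": [-0.0225,0.0447,0]},{"jaw": 0,"d": [-0.036,0.0715,0]},{"jaw": 0,"d": [-0.0495,0.0983,0]},{"jaw": 0,"d": [-0.063,0.1251,0]},{"jaw": 0,"d": [-0.0765,0.1519,0]},{"jaw": 0,"d": [-0.09,0.1787,0]},{"jaw": 0,"d": [-0.099,0.1966,0.01]},{"jaw": 0,"d": [-0.1039,0.2063,0.03]},{"jaw": 0,"d": [-0.1039,0.2063,0.055]},{"jaw": 0,"d": [-0.1039,0.2063,0.075]},{"jaw": 0,"d": [-0.1039,0.2063,0.0893]},{"jaw": 0,"d": [-0.1039,0.2063,0.0893]},{"jaw": 0,"d": [-0.1039,0.2063,0.0893]}]' 12; python3 - <<'E'
from h import *
T=ctrl.capture('top')['frame'];S=ctrl.capture('side')['frame']
save('E',np.hstack([tile(T,259,226,66,80,6),tile(S,262,215,66,80,6)]))
E
```

```text
time_s: 8.0
ee_pos: [0.5812, 0.0215, 0.2234]
orientation: [0.971, 0.239, -0.0, -0.0]
ft_force: [0.2, -0.4, -0.9]
gripper_width: 0.21
grasp_force: 12.0
```

View pics/E.png

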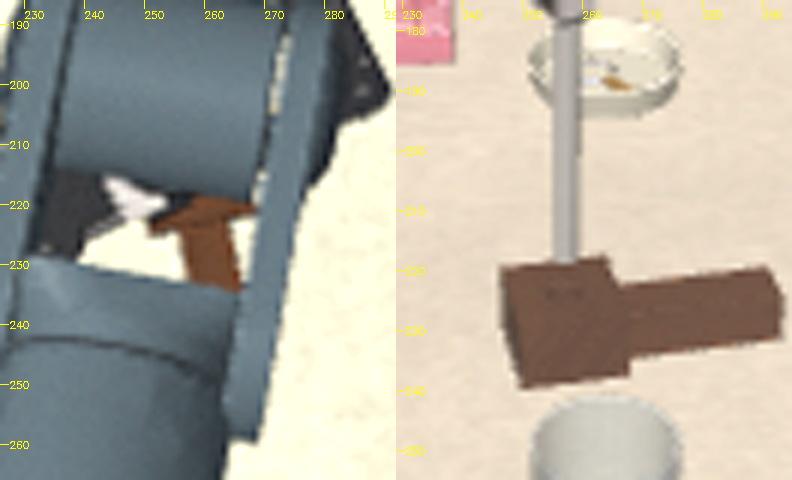

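The side view shows the stem vertical above the socket: its bottom is at (257.2,218.7) and the socket mouth at (257.2,223.8). The arm hides the socket in the top view. I'll compare with projections.

```bash
python3 - <<'E'
from h import *
S=ctrl.capture('side')
def pr(*X):
    q=S["camera_matrix"]@(S["R"]@np.array(X)+S["t"]);return (q[:2]/q[2]+.5).round(2)
for z in(.0555,.0585,.0615):print(z,pr(.5812,.0215,z),pr(.5812,.0285,z))
print("join",[pr(.5812,.0215,z) for z in(.204,.208,.212)])
print("mouth",pr(.581,.0213,.04),"d/dx",pr(.586,.0213,.04),"d/dy",pr(.581,.0263,.04))
E
```

```text
0.0555 [257.19 219.52] [257.15 220.72]
0.0585 [257.18 218.75] [257.14 219.94]
0.0615 [257.17 217.97] [257.12 219.17]
join [array([256.65, 179.11]), array([256.63, 177.96]), array([256.62, 176.8 ])]
mouth [257.31 223.45] d/dx [255.78 223.44] d/dy [257.27 224.31]
```

```bash
python3 jog.py '[{"jaw": 0,"d": [0,0,0.005]},{"jaw": 0,"d": [0,0,0.01]},{"jaw": 0,"d": [0,0,0.015]},{"jaw": 0,"d": [0,0,0.018]},{"jaw": 0,"d": [0,0,0.02]},{"jaw": 0,"d": [0,0,0.022]},{"jaw": 0,"d": [0,0,0.024]},{"jaw": 0,"d": [0,0,0.026]},{"jaw": 0,"d": [0,0,0.028]}]' 12;python3 jog.py '[{"jaw": 0,"d": [0,0,0.002]},{"jaw": 0,"d": [0,0,0.004]},{"jaw": 0,"d": [0,0,0.006]},{"jaw": 0,"d": [0,0,0.008]},{"jaw": 0,"d": [0,0,0.01]},{"jaw": 0,"d": [0,0,0.012]},{"jaw": 0,"d": [0,0,0.014]},{"jaw": 0,"d": [0,0,0.016]},{"jaw": 0,"d": [0,0,0.018]}]' 12
```

```text
time_s: 9.05
ee_pos: [0.5814, 0.0214, 0.1955]
orientation: [0.971, 0.239, 0.0, 0.0]
ft_force: [1.1, 0.5, -0.5]
gripper_width: 0.21
grasp_force: 12.0
time_s: 9.95
ee_pos: [0.5814, 0.0214, 0.1774]
orientation: [0.971, 0.239, 0.0, 0.0]
ft_force: [1.0, -0.1, -0.1]
gripper_width: 0.208
grasp_force: 12.0
```

```bash
for i in 1 2; do python3 jog.py '[{"jaw": 0,"d": [0,0,0.001]},{"jaw": 0,"d": [0,0,0.002]},{"jaw": 0,"d": [0,0,0.003]}]' 12|sed -n '2p;4p';done; python3 jog.py '[{"jaw": 0,"d": [0,0,0.001]},{"jaw": 0,"d": [0,0,0.001]}]'|sed -n '2p;4p'; python3 -c "
from h import *
S=ctrl.capture('side')['frame']
save('F',tile(S,262,205,66,80,6))"
```

```text
ee_pos: [0.5814, 0.0214, 0.1746]
ft_force: [0.9, 0.6, 0.2]
ee_pos: [0.5814, 0.0214, 0.1715]
ft_force: [1.3, -0.4, -0.0]
ee_pos: [0.5813, 0.0214, 0.1704]
ft_force: [1.1, 0.3, -0.4]
```

View pics/F.png

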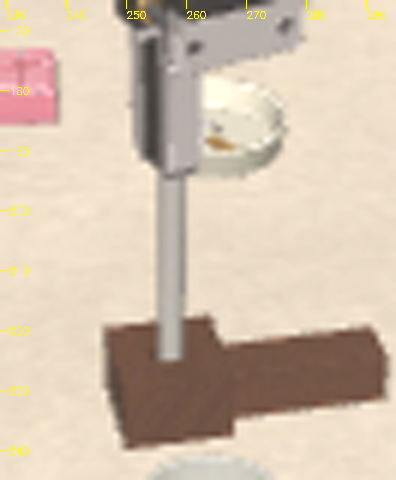

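The stem's tube now enters the foot at (258,225) and stands upright in the socket. I'll continue down in small steps until the floor is felt.

```bash
for i in 1 2 3 4; do python3 jog.py '[{"jaw": 0,"d": [0,0,0.001]},{"jaw": 0,"d": [0,0,0.001]}]'|sed -n '2p;4p';done
```

```text
ee_pos: [0.5813, 0.0214, 0.1695]
ft_force: [1.5, 0.1, -0.1]
ee_pos: [0.5816, 0.0214, 0.1691]
ft_force: [-0.0, 0.5, 1.6]
ee_pos: [0.582, 0.0214, 0.1691]
ft_force: [-0.2, 0.6, 7.0]
ee_pos: [0.5824, 0.0214, 0.169]
ft_force: [-0.8, 1.1, 10.2]
```

```bash
python3 jog.py '[{"jaw": 0,"d": [0,0,-0.0025]},{"jaw": 0,"d": [0,0,-0.0025]},{"jaw": 0.3,"d": [0,0,-0.0025]},{"jaw": 0.35,"d": [0,0,-0.0025]},{"jaw": 0.4,"d": [0,0,-0.0025]},{"jaw": 0.5,"d": [0,0,-0.0025]},{"jaw": 0.6,"d": [0,0,-0.0025]},{"jaw": 0.6,"d": [0,0,-0.0025]},{"jaw": 0.6,"d": [0,0,-0.03]},{"jaw": 0.6,"d": [0,0,-0.07]},{"jaw": 0.6,"d": [0,0,-0.1]},{"jaw": 0.6,"d": [0,0,-0.1]}]'; python3 - <<'E'
from h import *
f,d=np.array([.5812,.0214]),np.radians(12.7)
p=f-.088*np.array([np.cos(d),np.sin(d)]);print(p)
to(*p,.26,12.7);to(*p,.0165,12.7)
S=ctrl.capture('side')['frame'];save('G',tile(S,262,205,66,80,6))
E
```

```text
time_s: 12.8
ee_pos: [0.5839, 0.021, 0.2723]
orientation: [0.971, 0.239, 0.005, 0.002]
ft_force: [0.3, 0.2, 0.3]
gripper_width: 0.602
grasp_force: 0.0
[0.49535296 0.00205353]
az 27.71 F [0.25 0.17 0.32] shift [-0.0873 -0.0244  0.0115] turn 0.2619
az 27.71 F [0.25 0.17 0.32] shift [-0.0892 -0.0258  0.2549] turn 0.2619
```

View pics/G.png

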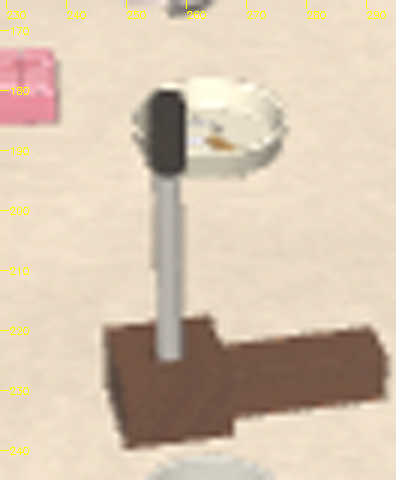

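The stem stands upright and free in the socket, its head at (256,187). Next is the tail grip.

```bash
python3 jog.py '[{"jaw": 0.6,"d": [-0.03,-0.008,0],"rz": 0.07},{"jaw": 0.6,"d": [-0.06,-0.016,0],"rz": 0.14},{"jaw": 0.6,"d": [-0.0873,-0.0244,0],"rz": 0.2619},{"jaw": 0.6,"d": [-0.0873,-0.0244,0],"rz": 0.2619},{"jaw": 0.6,"d": [-0.0873,-0.0244,0],"rz": 0.2619},{"jaw": 0.6,"d": [-0.0873,-0.0244,0],"rz": 0.2619}]' 25; python3 -c "
from h import *
print(ctrl.read_state()['orientation'])
to(.4954,.0021,.019,12.7)"
```

```text
time_s: 13.45
ee_pos: [0.4929, 0.0025, 0.2658]
orientation: [0.994, 0.111, -0.0, -0.0]
ft_force: [-1.2, -0.7, 0.6]
gripper_width: 0.599
grasp_force: 0.0
[ 9.93826366e-01  1.10945338e-01 -4.87993291e-04 -2.19907094e-04]
az 12.74 F [-1.22 -0.68  0.58] shift [0.0026 0.0011 0.2468] turn 0.0007
```

```bash
python3 jog.py '[{"jaw": 0.6,"d": [0.0026,0.001,0.04]},{"jaw": 0.6,"d": [0.0026,0.001,0.09]},{"jaw": 0.6,"d": [0.0026,0.001,0.14]},{"jaw": 0.6,"d": [0.0026,0.001,0.18]},{"jaw": 0.6,"d": [0.0026,0.001,0.21]},{"jaw": 0.6,"d": [0.0026,0.001,0.23]},{"jaw": 0.6,"d": [0.0026,0.001,0.24]},{"jaw": 0.6,"d": [0.0026,0.001,0.2465]},{"jaw": 0.6,"d": [0.0026,0.001,0.2465]},{"jaw": 0.6,"d": [0.0026,0.001,0.2465]}]' 5;python3 jog.py '[{"jaw": 0},{"jaw": 0},{"jaw": 0},{"jaw": 0},{"jaw": 0},{"jaw": 0},{"jaw": 0},{"jaw": 0}]' 5
```

```text
time_s: 14.45
ee_pos: [0.4964, 0.0019, 0.021]
orientation: [0.994, 0.111, 0.001, 0.0]
ft_force: [-0.0, -0.3, 0.3]
gripper_width: 0.599
grasp_force: 0.0
time_s: 15.25
ee_pos: [0.4956, 0.0019, 0.0204]
orientation: [0.994, 0.111, 0.0, 0.0]
ft_force: [-1.9, -0.5, 4.3]
gripper_width: 0.316
grasp_force: 5.0
```

```bash
python3 - <<'E'
from h import *
np.set_printoptions(precision=4,suppress=True)
T=ctrl.capture('top');S=ctrl.capture('side')
a=np.radians(-10.5);x=np.array([np.cos(a),np.sin(a)]);y=np.array([-x[1],x[0]]);c=np.array([.6925,-.0791])
k=atz(T,251+227/5,135+78/5,.128)[:2];print("knob in clamp frame",(k-c)@x,(k-c)@y)
r=np.array([.752,-.0915]);print("riser mid",(r-c)@x,(r-c)@y)
for q in((160,152),(250,170)):
    p=atz(T,251+q[0]/5,135+q[1]/5,.06)[:2];print("housing",(p-c)@x,(p-c)@y)
def pr(C,*X):
    q=C["camera_matrix"]@(C["R"]@np.array(X)+C["t"]);return q[:2]/q[2]+.5
for dx in(0,.01):
  for dy in(.035,-.035):
    for z in(.044,.004):
      p=c+dx*x+dy*y;u=pr(S,*p,z);v=pr(T,*p,z);print(dx,dy,z,"Bpic",(396+(u[0]-179)*6,(u[1]-170)*6),"Apic",((v[0]-251)*5,300+(v[1]-135)*5))
E
```

```text
knob in clamp frame 0.08198738731172255 -0.0016170763950930278
riser mid 0.060763387516157924 -0.001349347087010257
housing 0.04055328675668693 0.029711511065786504
housing 0.04051403815047834 -0.029115574724834746
0 0.035 0.044 Bpic (np.float64(660.5964255436589), np.float64(248.89254337534084)) Apic (np.float64(138.86409582602937), np.float64(515.3267226227912))
0 0.035 0.004 Bpic (np.float64(664.2134599563899), np.float64(307.5526547368395)) Apic (np.float64(137.22565237399976), np.float64(524.0337685927796))
0 -0.035 0.044 Bpic (np.float64(692.7192540823537), np.float64(186.44007633287174)) Apic (np.float64(245.1441752955509), np.float64(536.5913956814273))
0 -0.035 0.004 Bpic (np.float64(695.7653721230527), np.float64(243.6242219059231)) Apic (np.float64(240.9100393930953), np.float64(544.789724900751))
0.01 0.035 0.044 Bpic (np.float64(643.6520818159333), np.float64(247.1343145092216)) Apic (np.float64(141.89096678653073), np.float64(500.3243549179754))
0.01 0.035 0.004 Bpic (np.float64(647.4992884613266), np.float64(305.7405965813826)) Apic (np.float64(140.17973361878916), np.float64(509.3918350437393))
0.01 -0.035 0.044 Bpic (np.float64(676.4083507031752), np.float64(184.83298015544653)) Apic (np.float64(248.11136709305515), np.float64(521.5582698821919))
0.01 -0.035 0.004 Bpic (np.float64(679.667883731749), np.float64(241.96528966104677)) Apic (np.float64(243.8073204348754), np.float64(530.1185031540995))
```

```bash
python3 jog.py '[{"jaw": 0},{"jaw": 0},{"jaw": 0}]' 25; python3 - <<'E'
from h import *
a=np.radians(-10.6);x=np.array([np.cos(a),np.sin(a)]);c=np.array([.6930,-.0795])
p=c-.1428*x;print(p);to(*p,ctrl.read_state()["ee_pos"][2],-10.6)
E
```

```text
time_s: 15.65
ee_pos: [0.4957, 0.0019, 0.0204]
orientation: [0.994, 0.111, 0.0, 0.0]
ft_force: [-2.1, -0.9, 5.7]
gripper_width: 0.316
grasp_force: 25.0
[ 0.55263683 -0.05323175]
az 12.69 F [-2.11 -0.86  5.71] shift [0.0435 0.0663 0.    ] turn 0.4065
```

```bash
python3 jog.py '[{"jaw": 0,"d": [0.001,0.0015,-0.0005],"rz": 0.01},{"jaw": 0,"d": [0.003,0.0045,-0.0005],"rz": 0.03},{"jaw": 0,"d": [0.006,0.009,-0.0005],"rz": 0.055},{"jaw": 0,"d": [0.009,0.0135,-0.0005],"rz": 0.085},{"jaw": 0,"d": [0.012,0.0185,-0.0005],"rz": 0.115},{"jaw": 0,"d": [0.0155,0.0235,-0.0005],"rz": 0.145},{"jaw": 0,"d": [0.019,0.029,-0.0005],"rz": 0.177},{"jaw": 0,"d": [0.0225,0.0345,-0.0005],"rz": 0.21},{"jaw": 0,"d": [0.026,0.0395,-0.0005],"rz": 0.243},{"jaw": 0,"d": [0.0295,0.045,-0.0005],"rz": 0.276},{"jaw": 0,"d": [0.033,0.05,-0.0005],"rz": 0.308},{"jaw": 0,"d": [0.036,0.055,-0.0005],"rz": 0.337},{"jaw": 0,"d": [0.039,0.0595,-0.0005],"rz": 0.364},{"jaw": 0,"d": [0.0415,0.063,-0.0005],"rz": 0.388},{"jaw": 0,"d": [0.043,0.0655,-0.0005],"rz": 0.402},{"jaw": 0,"d": [0.0435,0.0663,-0.0005],"rz": 0.4065},{"jaw": 0,"d": [0.0435,0.0663,-0.0005],"rz": 0.4065},{"jaw": 0,"d": [0.0435,0.0663,-0.0005],"rz": 0.4065}]' 25; python3 - <<'E'
from h import *
to(.5526,-.0532,ctrl.read_state()["ee_pos"][2],-10.6)
print(ctrl.read_state()["orientation"])
T=ctrl.capture('top')['frame'];S=ctrl.capture('side')['frame']
save('H',np.vstack([np.hstack([tile(T,285,185,66,50,6),tile(S,230,200,66,50,6)]),np.hstack([tile(T,285,215,66,50,6),tile(S,245,215,66,50,6)])]))
E
```

```text
time_s: 17.45
ee_pos: [0.5515, -0.0517, 0.0204]
orientation: [0.996, -0.092, -0.001, -0.001]
ft_force: [-3.5, 5.8, 7.4]
gripper_width: 0.317
grasp_force: 25.0
az -10.55 F [-3.46  5.85  7.39] shift [ 0.0013  0.0012 -0.    ] turn 0.0009
[ 0.99576441 -0.09192534 -0.00137411 -0.00103721]
```

View pics/H.png

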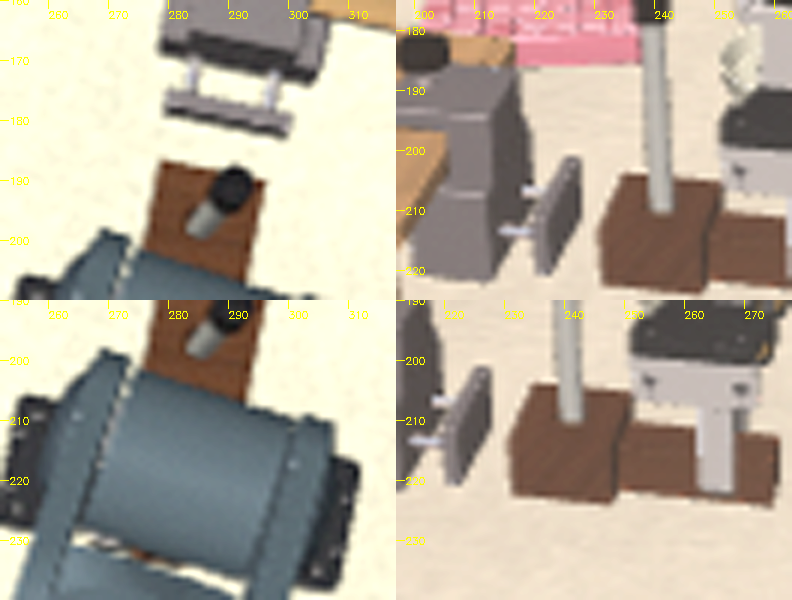

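The foot stands square in front of the pad with about 9 px between the edges. In the top view the foot's front edge runs (278.7,186.7)–(296.2,190.3). In the side view the stem's base is at (240,210), still in the socket. I'll work out the offsets and the stem's lean.

```bash
python3 - <<'E'
from h import *
np.set_printoptions(precision=4,suppress=True)
T=ctrl.capture('top');S=ctrl.capture('side')
a=np.radians(-10.6);x=np.array([np.cos(a),np.sin(a)]);y=np.array([-x[1],x[0]]);c=np.array([.6930,-.0795])
F=[atz(T,*q,.04)[:2] for q in((278.7,186.7),(296.2,190.3))];P=[atz(T,*q,.044)[:2] for q in((252+165/6,160+112/6),(252+288/6,160+133/6))]
for n,G in(("foot",F),("pad",P)):
    w=G[0]-G[1];print(n,[((g-c)@x,(g-c)@y) for g in G],np.linalg.norm(w),np.degrees(np.arctan2(w[1],w[0]))-90)
p,d=line3(T,[(252+197/6,160+228/6),(252+213/6,160+210/6),(252+233/6,160+189/6)],S,[(197+(661-396)/6,175+210/6),(197+(655-396)/6,175+100/6),(197+(651-396)/6,175+35/6)])
print("stem dir",d,np.degrees(np.arccos(d[2])))
s=ctrl.read_state();t=np.array(s["ee_pos"])[:2];print("tcp",(t-c)@x,(t-c)@y)
E
python3 jog.py '[{"jaw": 0,"d": [0,0,-0.001]},{"jaw": 0,"d": [0,0,-0.001]},{"jaw": 0,"d": [0,0,-0.001]}]'|sed -n '2p;4p'
```

```text
foot [(np.float64(-0.027737037331103435), np.float64(0.0299669137030633)), (np.float64(-0.027923779751714242), np.float64(-0.027778823552728215))] 0.05774603920570279 -10.785286668199802
pad [(np.float64(-0.0020806117413791052), np.float64(0.03260986539816928)), (np.float64(-3.790653075635717e-05), np.float64(-0.03451199750398246))] 0.06715293831272581 -8.856867874459837
stem dir [ 0.0242 -0.0774  0.9967] 4.652377191309321
tcp -0.1441961210940074 0.001314162078618562
ee_pos: [0.5516, -0.0528, 0.0207]
ft_force: [-0.3, 2.3, -2.4]
```

```bash
cat > lean.py <<'E'
from h import *
np.set_printoptions(precision=4,suppress=True)
def lean(win_t=(280,180,302,200),win_s=(230,160,252,190)):
    cs=[]
    for n,w in(("top",win_t),("side",win_s)):
        C=ctrl.capture(n);g=C["frame"].astype(int);m=(g.max(2)<70)&(g.max(2)-g.min(2)<18);k=np.zeros_like(m,np.uint8)
        k[w[1]:w[3],w[0]:w[2]]=m[w[1]:w[3],w[0]:w[2]]
        N,L,st,ce=cv2.connectedComponentsWithStats(k);i=1+np.argmax(st[1:,4]);cs.append((C,ce[i]+.5));print(n,ce[i],st[i])
    X,e=tri(cs[0][0],cs[0][1],cs[1][0],cs[1][1])
    s=ctrl.read_state();R=Ro.from_quat(s["orientation"]).as_matrix();o=np.array(s["ee_pos"])[:2]+.0878*R[:2,0]
    print("head",X,e,"foot",o,"offset",X[:2]-o,"tilt",np.degrees(np.arctan(np.linalg.norm(X[:2]-o)/(X[2]-.006))))
if __name__=="__main__":lean()
E
python3 lean.py
```

```text
top [286.3585 193.4717] [283 189   8  11  53]
side [239.507  173.0986] [237 167   6  14  71]
head [ 0.6352 -0.0658  0.1778] 0.005738571150256589 foot [ 0.638  -0.0691] offset [-0.0028  0.0033] tilt 1.441770060719089
```

```bash
python3 jog.py '[{"jaw": 0,"d": [0,0,0.0004]},{"jaw": 0,"d": [0,0,0.0004]},{"jaw": 0,"d": [0,0,0.0004]},{"jaw": 0,"d": [0,0,0.0004]},{"jaw": 0,"d": [0,0,0.0004]},{"jaw": 0,"d": [0,0,0.0004]}]'|sed -n '2,4p';python3 lean.py; python3 - <<'E'
from h import *
p=np.array([.6930,-.0795])-.1288*np.array([.98294,-.18395]);to(*p,ctrl.read_state()["ee_pos"][2],-10.6)
E
```

```text
ee_pos: [0.5523, -0.0532, 0.021]
orientation: [0.996, -0.092, -0.0, 0.0]
ft_force: [0.4, -0.8, -4.6]
top [288.2407 193.0556] [284 188   9  12  54]
side [240.0299 172.597 ] [238 166   5  14  67]
head [ 0.6353 -0.0714  0.1769] 0.002933326947353136 foot [ 0.6386 -0.0694] offset [-0.0034 -0.002 ] tilt 1.3214609159272537
az -10.61 F [ 0.09 -0.66 -4.77] shift [ 0.0143 -0.     -0.    ] turn -0.0002
```

```bash
python3 jog.py '[{"jaw": 0,"d": [0,0,0.0003]},{"jaw": 0,"d": [0,0,0.0006]},{"jaw": 0,"d": [0,0,0.0006]},{"jaw": 0,"d": [0,0,0.0006]},{"jaw": 0,"d": [0,0,0.0006]},{"jaw": 0,"d": [0,0,0.0006]},{"jaw": 0,"d": [0,0,0.0006]},{"jaw": 0,"d": [0,0,0.0006]}]'|sed -n '2,4p'
```

```text
ee_pos: [0.5524, -0.0531, 0.0206]
orientation: [0.996, -0.092, 0.0, 0.0]
ft_force: [-2.0, 0.2, -3.2]
```

```bash
python3 jog.py '[{"jaw": 0,"d": [0.0005,0,0.0003]},{"jaw": 0,"d": [0.0015,0,0.0004]},{"jaw": 0,"d": [0.003,0,0.0004]},{"jaw": 0,"d": [0.0045,0,0.0004]},{"jaw": 0,"d": [0.006,0,0.0004]},{"jaw": 0,"d": [0.0075,0,0.0004]},{"jaw": 0,"d": [0.009,0,0.0004]},{"jaw": 0,"d": [0.0105,0,0.0004]},{"jaw": 0,"d": [0.012,0,0.0004]},{"jaw": 0,"d": [0.0135,0,0.0004]},{"jaw": 0,"d": [0.0145,0,0.0004]},{"jaw": 0,"d": [0.015,0,0.0004]},{"jaw": 0,"d": [0.015,0,0.0004]},{"jaw": 0,"d": [0.015,0,0.0004]},{"jaw": 0,"d": [0.015,0,0.0004]},{"jaw": 0,"d": [0.015,0,0.0004]}]'|sed -n '2,4p';python3 lean.py; python3 - <<'E'
from h import *
p=np.array([.6930,-.0795])-.1178*np.array([.98294,-.18395]);to(*p,ctrl.read_state()["ee_pos"][2],-10.6)
E
```

```text
ee_pos: [0.5673, -0.0558, 0.0204]
orientation: [0.996, -0.092, -0.0, -0.0]
ft_force: [-5.4, 1.7, 3.6]
top [288.26 188.22] [285 184   8  11  50]
side [235.5    172.8611] [233 167   6  13  72]
head [ 0.65   -0.0713  0.176 ] 0.0034307082229015173 foot [ 0.6536 -0.072 ] offset [-0.0036  0.0007] tilt 1.2429073156736063
az -10.6 F [-4.69  1.48  3.56] shift [0.0101 0.0001 0.    ] turn 0.0001
```

```bash
for i in 1 2 3 4 5 6; do python3 jog.py '[{"jaw": 0,"d": [0.001,0,0]},{"jaw": 0,"d": [0.002,0,0]},{"jaw": 0,"d": [0.002,0,0]},{"jaw": 0,"d": [0.002,0,0]}]'|sed -n '2p;4p';done
```

```text
ee_pos: [0.5693, -0.0562, 0.0205]
ft_force: [-5.5, 0.7, 4.2]
ee_pos: [0.5712, -0.0566, 0.0205]
ft_force: [-4.9, 1.3, 4.0]
ee_pos: [0.5731, -0.057, 0.0204]
ft_force: [-5.2, 1.6, 3.9]
ee_pos: [0.5751, -0.0573, 0.0204]
ft_force: [-5.5, 1.0, 4.5]
ee_pos: [0.577, -0.0577, 0.0204]
ft_force: [-5.5, 1.5, 3.5]
ee_pos: [0.5787, -0.058, 0.0204]
ft_force: [-7.2, 1.2, 5.5]
```

```bash
for i in 1 2 3 ; do python3 jog.py '[{"jaw": 0,"d": [0.001,0,0]},{"jaw": 0,"d": [0.002,0,0]},{"jaw": 0,"d": [0.002,0,0]},{"jaw": 0,"d": [0.002,0,0]}]'|sed -n '2p;4p';done; python3 lean.py
```

```text
ee_pos: [0.5794, -0.058, 0.0204]
ft_force: [-12.4, 2.0, 9.1]
ee_pos: [0.5808, -0.0582, 0.0204]
ft_force: [-13.3, 1.9, 12.2]
ee_pos: [0.5823, -0.0584, 0.0204]
ft_force: [-16.0, 2.3, 13.8]
top [289.1429 195.625 ] [280 190  22  10 112]
side [248.3014 166.6575] [245 160   7  15  73]
head [ 0.6164 -0.073   0.1988] 0.014771837059391956 foot [ 0.6686 -0.0745] offset [-0.0522  0.0015] tilt 15.150151958465568
```

```bash
for i in 1 2 ; do python3 jog.py '[{"jaw": 0,"d": [0.001,0,-0.0004]},{"jaw": 0,"d": [0.002,0,-0.0005]},{"jaw": 0,"d": [0.002,0,-0.0005]},{"jaw": 0,"d": [0.002,0,-0.0005]},{"jaw": 0,"d": [0.002,0,-0.0005]}]'|sed -n '2,4p';done; python3 -c "
from lean import *
lean((278,165,300,188),(222,155,241,188))"
```

```text
ee_pos: [0.584, -0.0587, 0.0204]
orientation: [0.996, -0.092, -0.004, -0.001]
ft_force: [-15.1, 2.5, 11.8]
ee_pos: [0.5856, -0.0589, 0.0204]
orientation: [0.996, -0.092, -0.004, -0.001]
ft_force: [-14.1, 2.4, 9.0]
top [289.7065 168.2391] [279 165  21   8  92]
side [229.9688 172.0938] [228 166   5  13  64]
head [ 0.6886 -0.0748  0.1801] 0.03715100072910545 foot [ 0.6719 -0.075 ] offset [0.0167 0.0002] tilt 5.477450039312654
```

```bash
python3 jog.py '[{"jaw": 0,"d": [0.001,0,-0.0004]},{"jaw": 0,"d": [0.0017,0,-0.0006]},{"jaw": 0,"d": [0.0017,0,-0.0006]},{"jaw": 0,"d": [0.0017,0,-0.0006]},{"jaw": 0,"d": [0.0017,0,-0.0006]},{"jaw": 0,"d": [0.0017,0,-0.0006]},{"jaw": 0,"d": [0.0017,0,-0.0006]},{"jaw": 0,"d": [0.0017,0,-0.0006]}]'|sed -n '2,4p'; python3 -c "
from lean import *
lean((281,176,298,192),(222,155,241,188))
s=ctrl.read_state();print(Ro.from_quat(s['orientation']).as_matrix())
T=ctrl.capture('top')['frame'];S=ctrl.capture('side')['frame']
g=S[205:222:2,215:240].sum(2)//3;print(g)"
```

```text
ee_pos: [0.587, -0.0592, 0.0204]
orientation: [0.996, -0.092, -0.004, -0.001]
ft_force: [-13.4, 3.1, 5.1]
top [289.7 181.8] [286 177   9  12  60]
side [229.2174 172.2174] [227 166   6  14  69]
head [ 0.6701 -0.0753  0.1762] 0.005324106301959737 foot [ 0.6733 -0.0753] offset [-0.0032  0.    ] tilt 1.0779675191188238
[[ 0.9829 -0.1839 -0.0086]
 [-0.1839 -0.9829  0.0023]
 [-0.0089 -0.0007 -1.    ]]
[[ 45  45  44  47  38  84  77  77  48  47  49  50  48  49  74 108 111  97
   57  46  47  47  49  49  47]
 [ 45  44  44 103  89  76  83  50  47  49  49  49  48  45  62 105 112 100
   62  48  46  49  48  48  47]
 [ 45  44  44  77  77  81  55  50  50  50  49  47  47  47  49  59  62  50
   48  47  47  48  47  48  40]
 [ 45  44  58  69  89  59  49  50  50  49  48  47  47  47  48  47  47  46
   47  48  48  48  47  39  37]
 [123 126 106  80  78  50  49  51  49  49  48  48  47  48  47  46  45  48
   49  49  49  46  41  38  49]
 [ 45  84 100  80  76  55  49  48  49  50  48  48  48  46  46  47  48  48
   49  47  45  46  42  35  47]
 [ 82 132 125  86  75  53  47  47  49  47  49  47  46  48  48  50  49  49
   47  46  47  49  43  36  48]
 [132 137 116  83  76  61  51  48  49  48  46  47  48  48  49  48  49  46
   47  49  49  48  47  38  49]
 [137 137 136 136 136 136 119 115 115  95  73  68  69  53  48  47  46  48
   49  50  50  51  46  77 128]]
```

```bash
for i in 1 2; do python3 jog.py '[{"jaw": 0},{"jaw": 0},{"jaw": 0},{"jaw": 0},{"jaw": 0}]'|sed -n '1,6p';done; python3 -c "
from lean import *
lean((281,176,298,192),(222,155,241,188))"
```

```text
time_s: 27.55
ee_pos: [0.587, -0.0592, 0.0204]
orientation: [0.996, -0.092, -0.004, -0.001]
ft_force: [-13.4, 2.0, 5.7]
gripper_width: 0.316
grasp_force: 25.0
time_s: 28.05
ee_pos: [0.587, -0.0592, 0.0204]
orientation: [0.996, -0.092, -0.004, -0.001]
ft_force: [-12.8, 2.6, 5.9]
gripper_width: 0.318
grasp_force: 25.0
top [289.5714 181.6429] [286 177   9  12  56]
side [229.4    172.2286] [227 166   6  14  70]
head [ 0.67   -0.0749  0.1764] 0.004250117360032165 foot [ 0.6733 -0.0753] offset [-0.0033  0.0004] tilt 1.1181124672043368
```

Everything is steady: the pad is about 9 mm in (about 8 N), the foot is square and the stem is upright.

```bash
python3 -c "
from workcell import ctrl
print(ctrl.hand_in())"
```

```text
the job is handed in; nothing more can be done
None
```

The job is handed in at about 28 s: the stem stands in the foot, about 1° off vertical, and the arm is still holding the foot square against the clamp pad, about 9 mm in at an estimated 8 N (worked out from the travel and the wrist force, not seen directly).

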